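# Stamp the card on the sprung stamping bed

## Robot

A 7-joint arm with a two-finger parallel gripper is mounted at the origin on a cart in front of the work surface, level with it; the furniture and walls round the work are solid. World frame = base frame: x ahead of the robot, y to its left, z up, the work surface at z = 0. Lengths are in m, angles in rad, forces in N, time in s.
With the tool pointing down it reaches from about 0.4 to 0.85 m from the base axis. Payload 10.4 kg.
Tool frame: the origin (TCP) lies on the centre line of the jaws, within the pads' length; the fingertips stand 11 mm ahead of it and the grasp point (between the pads) lies 8 mm behind it (tip_reach is the distance from the TCP to the fingertips, in m); z points along the fingers, y is the line along which they close (so a half turn about z gives the same grasp; the last joint's range is limited). The gripper opens to 85 mm and grips with 20 to 120 N. Pads are 22 mm wide; open, the fingers measure 114 mm over their backs; the gripper's body (76 mm by 85 mm) begins 54 mm behind the grasp point. The pads swing forward as they close: fully open they stand 13 mm farther back than shut.
Start: joints at [-1.14, 0.332, -0.065, 1.46, 0.022, 1.35, -0.088], TCP at [0.274, 0.562, 0.242] pointing down, gripper open.
Joint ranges: [-2.6, 2.6], [-0.5, 2.12], [-1.47, 1.34], [0.16, 2.42], [-1.27, 4.41], [0.06, 2.06], [-2.6, 2.6]. Speed limits (rad/s): [2.22, 2.22, 2.79, 2.79, 3.14, 3.14, 3.14].

## Interface

Orientations are given as a unit quaternion [x, y, z, w].
In Python, from workcell import get_obs, camera, hand_in, tip_reach gives the robot as it stands. The module is installed in compiled form; this text tells all that it offers.
- The arm moves only by the tool move_arm, never from a script. Its argument "plan" is a list of rows, each an object with "delta_pos": the shift along the tool's x, y, z in parts of the range, where 1.0 means 600 mm, a list of three; "turn": the turn, a rotation vector about the tool's x, y, z in parts of the range, where 1.0 means 4 rad, a list of three; "fingers": the closure, from 0 (fully open) to 1 (shut). A call has 1 to 12 rows; each row is the pose to reach, as a shift and turn from the pose commanded when the call began, along the tool's axes at that moment; what a row does not reach only later rows make up. A row lasts 1/8 s, in which the tool goes at most 62.5 mm and 10.7 degrees, less where a joint would pass 70% of its speed; a pose out of reach is approached as far as the arm can. Shift and turn numbers lie between -1 and 1, and a call with a number outside is refused. A call with a gripper value outside its range is refused whole. The fingers move at their own pace and stop on an object; "force" is the grip in N (left out, the last holds). Time passes only in rows, so rows that repeat a pose let the fingers close. It gives the time, the measured TCP pose, the force, the opening and the grip force at its end, in the units of the state.
- get_obs(): the state, without advancing time (a new reading comes with each control period).
- camera(name): name is "scene" or "top" or "wrist"; returns a dict with "color" (384x512x3 uint8, red, green, blue), "range_z" (384x512 float32, m along the optical axis (not along the pixel's ray), 0 where there is no reading), "fx", "fy", "cx", "cy" (pixels), "R" (3x3) and "t" (3): a world point X has camera coordinates R X + t; the wrist camera has in their place "tool_from_camera" (4x4, takes a point from camera to tool coordinates, whose origin is the TCP and whose axes are the flange's). Camera axes: x right, y down, z forward; pixel columns grow to the right and rows downward; lengths in m; the calibration is good to about 2 mm. A picture is of the moment at which its call begins: read the wrist's pose just before it.
- hand_in(): hands the job in; it is judged then, once.
The state is a dict: "clock": time; "joint_pos": joint angles; "joint_velocities": joint speeds; "tau": joint torques, N m; "position": TCP position; "ee_rot": TCP orientation; "ft_force": force on the tool from outside, world axes, zero at the start; "torque": the same for the moment, N m; "grip_width": opening from 0.0 (shut) to 1.0 (fully open); "grasp_force": force on a finger pad.
Only numpy, scipy, OpenCV 4.12 (cv2) and the standard library are available. Lean on these libraries where they do the work, as an engineer would, in place of code of your own. Each camera call takes 0.05 s, during which the arm holds its last target. There are 200 camera calls.

## Task

Stamp the card that lies on the sprung stamping bed: pick up the rubber stamp that stands within reach near the front of the desk, set it squarely inside the blue frame on the card, and press it straight down until the sprung plate bottoms out level; keep up a firm but moderate pressure there for about a second, never hammering or forcing it. Then lift off and put the stamp away standing upright in its small wooden tray, set down rather than dropped, without pressing the plate with the gripper or knocking the mug, brass sharpener or pen.

Things in the scene. Friction and masses are not known exactly. Their poses are not given: they have to be found in the camera images.
- stamp: rubber stamp, about 45 g, in reach (one at the back is scenery): wooden block 25 mm (x) by 56 mm (y) by 17 mm high, flat stamping face underneath; on it a turned round handle, neck 18 mm thick from 17 to 32 mm, then a knob up to 24 mm thick from 32 to 66 mm above the face. Origin: centre of the stamping face. z up through the handle, y along the long side. Same either way round.
- bed: stamping bed, fixed: black base 104 (x) by 134 (y) by 12 mm high, carrying a sprung plate. Origin: centre of its underside, on the table; z up, y along. A good impression takes 12 to 20 N on the plate at its stop for a full second (at least 11 N for 0.6 s); over 25 N damages it. Behind it, from x = 0.56 m, y -0.17 to 0.23, hangs a lamp shade 0.4 m up: swing the wrist past on the near side.
- bed_plate: sprung grey plate, 78 (x) by 108 (y) by 6 mm; origin: centre of its top face, at rest 38 mm above the table, z up, y along. About 3 N starts it down, plus 350 N/m (7 N at most), then a hard stop. The stroke, 5 to 12 mm, is set by a stop screw out of sight and must be felt: the force rises steeply. It tips on a soft gimbal (1.8 N m/rad, to 0.12 rad) if not pressed square.
- frame_mark (a point): centre of the blue frame on the yellowish card, at the centre of the plate's top face; the frame is 31 mm (x) by 62 mm (y); the stamp's long side goes along its long side. Stamp true to the frame within 7 mm and 8 degrees, plate level within 3 degrees.
- tray: small wooden stamp tray, fixed to the table, outside 52 mm (x) by 84 mm (y), inside 42 mm by 74 mm, rim 11 mm high, floor 3 mm above the table. Origin: centre of its underside; z up, y along its long side.
- mug: white mug, 82 mm across and 91 mm high with a handle, origin under it; bystander
- brass_sharpener: small brass pencil sharpener, 15 x 24 x 13 mm, origin at the centre of its underside; bystander
- fountain_pen: red fountain pen, 136 mm long, origin at its underside; bystander
Not all that is in view belongs to the job. There is more than one size of the stamp; the one meant has the size given above.

How it is judged:
By the outcome, as a careful person would: the job done as asked, in the order asked, and still so for the second after the job is handed in, with the robot touching nothing.
It also fails if it takes over 72 s, if anything falls off the work surface, if the arm or the gripper's body presses on something with over 40 N, if the wrist force passes 120 N, or if a joint passes its speed limit or range.

## Working session

There is one attempt and no reset: what is moved stays moved. The work goes in short steps, Python scripts to look and compute and a tool call to move; the robot and the scene stay as the last step left them, time stands still between calls to the robot, and variables do not carry over. Pictures are saved under pics/ and viewed, at most 10 in all, crops included, and the job is handed in when it is done.

Besides the shell and the picture viewer there is one more tool, called after ">>>" by a JSON object that holds its "name" and its "arguments". move_arm: Moves the arm, as the interface text tells. Its arguments: {"type":"object","properties":{"plan":{"type":"array","items":{"type":"object","properties":{"delta_pos":{"type":"array","items":{"type":"number"}},"turn":{"type":"array","items":{"type":"number"}},"fingers":{"type":"number"}}}},"force":{"type":"number"}},"required":["plan"]}

```bash
mkdir -p pics; python3 - <<'E'
from workcell import get_obs, camera, tip_reach
import cv2,numpy as np
o=get_obs();print({k:np.round(v,3).tolist() for k,v in o.items()},tip_reach if not callable(tip_reach) else tip_reach())
for n in("top","scene"):
    c=camera(n);np.savez(n+".npz",**c);cv2.imwrite(f"pics/{n}0.png",cv2.resize(c["color"][...,::-1],(800,600),interpolation=cv2.INTER_CUBIC))
    print(n,c["fx"],c["cx"],c["cy"],np.round(-c["R"].T@c["t"],3),np.round(c["R"],3).tolist())
E
```

```text
{'clock': 0.0, 'joint_pos': [-1.14, 0.333, -0.065, 1.461, 0.022, 1.35, -0.089], 'joint_velocities': [0.0, -0.001, -0.0, 0.001, 0.001, 0.001, -0.0], 'tau': [-0.0, -62.543, 0.049, -39.162, 0.016, 0.01, 0.0], 'position': [0.274, 0.561, 0.242], 'ee_rot': [0.225, 0.974, -0.001, -0.0], 'ft_force': [-0.728, -0.124, 0.279], 'torque': [-0.016, 0.049, -0.021], 'grasp_force': 0.0, 'grip_width': 1.003} 0.011
top 366.6642713745369 254.98593272953022 191.82480593417904 [0.351 0.003 1.16 ] [[-0.016, -1.0, -0.011], [-0.982, 0.018, -0.188], [0.188, 0.008, -0.982]]
scene 484.9751439560303 254.0945513592167 195.7427746925156 [-0.143 -1.13   0.669] [[0.848, -0.53, 0.003], [-0.213, -0.346, -0.913], [0.486, 0.774, -0.407]]
```

View pics/top0.png

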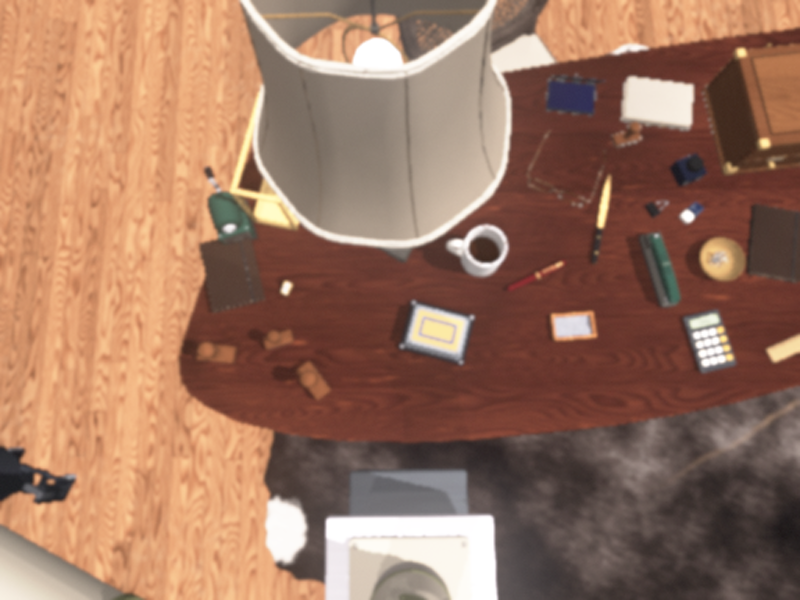

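View pics/scene0.png

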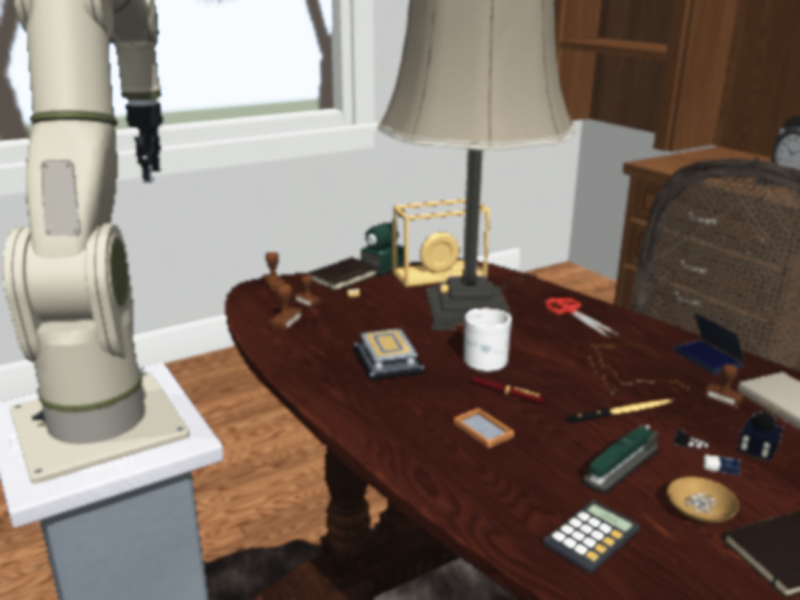

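The top view shows the bed at (437,332), tray at (573,326), mug at (482,250), pen at (535,276) and sharpener at (287,287). There are three stamps at front left, at (215,352), (278,339) and (313,380), plus one far back at (628,135). I'll measure the sizes of the three candidates.

```bash
cat > h.py <<'E'
import numpy as np,cv2
from scipy import ndimage
def load(n): return dict(np.load(n+".npz"))
def cloud(c):
    z=c["range_z"];v,u=np.indices(z.shape)
    P=np.stack([(u-c["cx"])/c["fx"]*z,(v-c["cy"])/c["fy"]*z,z],-1)
    if "R" in c: X=(P-c["t"])@c["R"]
    else: X=P
    X[z==0]=np.nan
    return X
def ray(c,u,v,h):
    d=c["R"].T@np.array([(u-c["cx"])/c["fx"],(v-c["cy"])/c["fy"],1]);o=-c["R"].T@c["t"]
    return o+d*(h-o[2])/d[2]
def rect(P):
    (cx,cy),(w,h),a=cv2.minAreaRect(P[:,:2].astype(np.float32)*1000)
    if w<h: a+=90; w,h=h,w
    return np.round([cx,cy,w,h,(a+90)%180-90],1)  # long-side angle in deg from x
E
python3 - <<'E'
from h import *
for n in("top","scene"):
    c=load(n);X=cloud(c)
    m=(X[...,2]>.006)&(X[...,2]<.15)&(X[...,0]>.3)&(X[...,0]<.75)&(abs(X[...,1])<.65)
    L,k=ndimage.label(m)
    for i in range(1,k+1):
        q=L==i
        if q.sum()<12: continue
        P=X[q];v,u=np.nonzero(q);print(n,q.sum(),"px800",(u.mean()*800/512).round(),(v.mean()*600/384).round(),"rect",rect(P),"zmax",np.nanpercentile(P[:,2],[50,98]).round(4),"col",c["color"][q].mean(0).round())
    bx=(300,500,280,420) if n=="top" else None
c=load("top")["color"][200:265,110:220,::-1];s=load("scene")["color"][150:215,150:260,::-1]
cv2.imwrite("pics/crop1.png",np.vstack([cv2.resize(a,(508,300),interpolation=cv2.INTER_CUBIC) for a in(c,s)]))
E
```

```text
top 126 px800 282.0 219.0 rect [739.2 265.9  85.1  20.8  89.3] zmax [0.0133 0.144 ] col [228. 197. 137.]
top 1965 px800 229.0 258.0 rect [657.8 356.7 185.2 121.6  13.1] zmax [0.0175 0.1119] col [96. 81. 69.]
top 60 px800 688.0 215.0 rect [ 744.8 -597.3   36.6   21.   -52.6] zmax [0.0132 0.0174] col [211. 206. 207.]
top 95 px800 596.0 241.0 rect [ 694.  -402.8  103.7   12.8  -15.5] zmax [0.0085 0.0132] col [104.  85.  68.]
top 788 px800 479.0 249.0 rect [ 670.2 -145.2  109.2   86.    57.6] zmax [0.0413 0.0927] col [160. 148. 144.]
top 660 px800 659.0 268.0 rect [ 627.5 -519.   155.4   35.1   11.4] zmax [0.0352 0.0464] col [76. 86. 78.]
top 135 px800 709.0 257.0 rect [ 644.6 -626.    85.9   45.9    1. ] zmax [0.0133 0.0234] col [204. 161. 107.]
top 130 px800 396.0 251.0 rect [669.   23.5  77.6  30.6  87.3] zmax [0.0312 0.0382] col [130. 118. 111.]
top 30 px800 716.0 257.0 rect [ 6.470e+02 -6.402e+02  2.690e+01  1.500e+01  3.000e-01] zmax [0.0137 0.0186] col [201. 178. 157.]
top 157 px800 536.0 274.0 rect [ 619.3 -268.6  133.4   13.   -64.6] zmax [0.0129 0.019 ] col [147.  79.  65.]
top
[... 1586 characters left out ...]
 [163. 116.  82.]
scene 110 px800 590.0 414.0 rect [ 683.3 -404.9   83.2   16.9  -12.2] zmax [0.009  0.0129] col [47. 39. 33.]
scene 956 px800 621.0 457.0 rect [ 627.  -527.1  154.2   37.2   10.1] zmax [0.0308 0.0456] col [61. 75. 69.]
scene 22 px800 678.0 439.0 rect [ 744.4 -530.1   19.4    8.7   84.9] zmax [0.0091 0.0139] col [28. 25. 25.]
scene 111 px800 716.0 463.0 rect [ 745.6 -601.1   38.8   23.9  -55. ] zmax [0.0126 0.0159] col [151. 153. 157.]
scene 452 px800 693.0 490.0 rect [ 6.463e+02 -6.270e+02  9.280e+01  4.600e+01 -1.000e-01] zmax [0.0143 0.0233] col [177. 144.  95.]
scene 1404 px800 592.0 533.0 rect [ 479.9 -611.6  118.9   72.9   11.5] zmax [0.0109 0.0148] col [150. 149. 138.]
```

View pics/crop1.png

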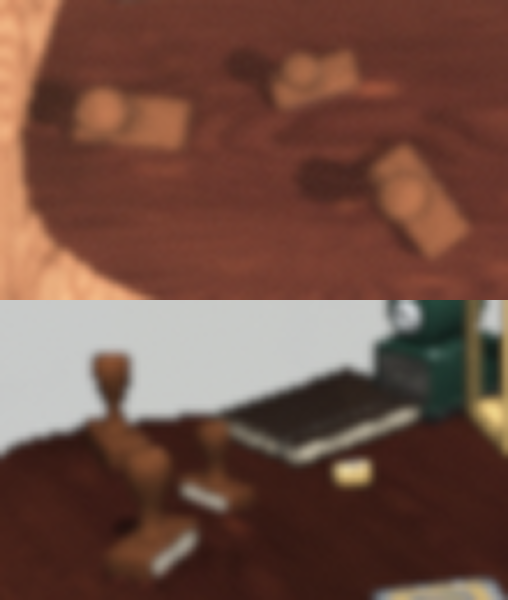

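Candidates: (278,339) measures 57×25 mm and 67 mm high, while (215,352) and (313,380) both measure about 74×33×87 mm. The crop confirms that the first, the smaller one nearest the sharpener, is the stamp meant. I'll move above it and refine with the wrist camera.

```bash
cat >> h.py <<'E'
from scipy.spatial.transform import Rotation as Ro
def goal(xyz,yaw_y):  # tool y axis direction angle (deg), tool down
    from workcell import get_obs
    o=get_obs();R0=Ro.from_quat(o["ee_rot"])
    a=np.radians(yaw_y);y=np.array([np.cos(a),np.sin(a),0]);z=np.array([0,0,-1.])
    R1=Ro.from_matrix(np.stack([np.cross(y,z),y,z],1))
    print("t",round(float(o["clock"]),2),"delta",R0.inv().apply(np.array(xyz)-o["position"]).round(4).tolist(),"turn",(R0.inv()*R1).as_rotvec().round(4).tolist(),"F",np.round(o["ft_force"],2).tolist(),"q",np.round(o["joint_pos"],2).tolist())
E
python3 - <<'E'
from h import *
goal([.47,.265,.22],16)
c=load("top");X=cloud(c);m=(X[...,2]>.3)&(X[...,2]<.6)&(X[...,0]>.5)
P=X[m]
for y in np.arange(-.2,.26,.05):
    k=abs(P[:,1]-y)<.01
    if k.any(): print(round(y,2),P[k][:,0].min().round(3),P[k][:,2].min().round(3))
E
```

```text
t 0.1 delta [-0.3063, -0.1805, 0.0218] turn [-0.0012, 0.0005, 0.8378] F [0.52, 0.53, -0.38] q [-1.14, 0.33, -0.06, 1.46, 0.02, 1.35, -0.09]
-0.15 0.681 0.392
-0.1 0.623 0.393
-0.05 0.587 0.393
-0.0 0.574 0.391
0.05 0.577 0.395
0.1 0.585 0.391
0.15 0.608 0.392
0.2 0.671 0.393
```

Careful with the scale: shifts go in shares of 600 mm and turns go in shares of 4 rad. That gives: -0.306 m / 0.6 = -0.51, -0.26 m / 0.6 = -0.4333, 0.33 rad / 4 = 0.0825.

>>> {"name": "move_arm", "arguments": {"plan": [{"delta_pos": [-0.1,-0.06,0.0067],"turn": [0,0,0.0425],"fingers": 0},{"delta_pos": [-0.1833,-0.11,0.0133],"turn": [0,0,0.0825],"fingers": 0},{"delta_pos": [-0.2667,-0.1583,0.02],"turn": [0,0,0.125],"fingers": 0},{"delta_pos": [-0.35,-0.2083,0.0267],"turn": [0,0,0.165],"fingers": 0},{"delta_pos": [-0.4333,-0.2567,0.0333],"turn": [0,0,0.195],"fingers": 0},{"delta_pos": [-0.51,-0.3,0.0367],"turn": [0,0,0.2095],"fingers": 0},{"delta_pos": [-0.51,-0.3,0.0367],"turn": [0,0,0.2095],"fingers": 0},{"delta_pos": [-0.51,-0.3,0.0367],"turn": [0,0,0.2095],"fingers": 0},{"delta_pos": [-0.51,-0.3,0.0367],"turn": [0,0,0.2095],"fingers": 0}]}}

```text
clock: 1.23
position: [0.4692, 0.2672, 0.2202]
ee_rot: [0.601, 0.799, -0.0, -0.0]
ft_force: [0.4, 0.5, 0.1]
grip_width: 1.001
grasp_force: 0.0
```

```bash
cat >> h.py <<'E'
def wrist(name):
    from workcell import get_obs,camera
    o=get_obs();c=camera("wrist");T=np.eye(4);T[:3,:3]=Ro.from_quat(o["ee_rot"]).as_matrix();T[:3,3]=o["position"]
    M=T@c["tool_from_camera"];c["R"]=M[:3,:3].T;c["t"]=-c["R"]@M[:3,3]
    print("pos",np.round(o["position"],4),"cam",M[:3,3].round(3),"axis",M[:3,2].round(2))
    np.savez(name+".npz",**c);cv2.imwrite(f"pics/{name}.png",c["color"][...,::-1]);return c
def blobs(c,z0=.006,z1=.2,n=60):
    X=cloud(c);L,k=ndimage.label((X[...,2]>z0)&(X[...,2]<z1))
    for i in range(1,k+1):
        q=L==i
        if q.sum()<n: continue
        v,u=np.nonzero(q);print(q.sum(),"uv",u.mean().round(),v.mean().round(),rect(X[q]),"z",np.percentile(X[q][:,2],[50,98]).round(4),c["color"][q].mean(0).round())
    return X
E
python3 - <<'E'
from h import *
c=wrist("w1");blobs(c)
E
```

```text
pos [0.4692 0.2672 0.2202] cam [0.446 0.344 0.352] axis [ 0.09 -0.3  -0.95]
2110 uv 289.0 80.0 [470.5 379.6  73.5  33.   83.6] z [0.0234 0.0861] [158. 111.  82.]
17518 uv 440.0 168.0 [736.3 318.1 393.6 174.7 -23. ] z [0.0163 0.1104] [129. 113.  95.]
861 uv 278.0 185.0 [496.4 257.2  55.   24.9 -73.5] z [0.0185 0.0658] [151. 105.  78.]
1839 uv 201.0 223.0 [413.2 184.9  73.1  33.2  36.7] z [0.0233 0.0858] [143. 100.  75.]
176 uv 348.0 213.0 [602.9 244.8  24.4  13.8 -23.9] z [0.0115 0.0132] [244. 235. 215.]
62 uv 492.0 225.0 [805.1 283.2  22.5  11.5  -2.1] z [0.0065 0.0074] [229. 208. 162.]
112 uv 477.0 228.0 [787.9 274.6  35.6  14.4 -14.7] z [0.0064 0.0076] [255. 253. 205.]
266 uv 223.0 329.0 [486.9  -0.5  75.5  35.8  26.5] z [0.0109 0.0144] [72. 66. 69.]
951 uv 409.0 371.0 [752.1  64.7  63.5  48.1  16.8] z [0.0718 0.0764] [113. 109. 105.]
```

View pics/w1.png

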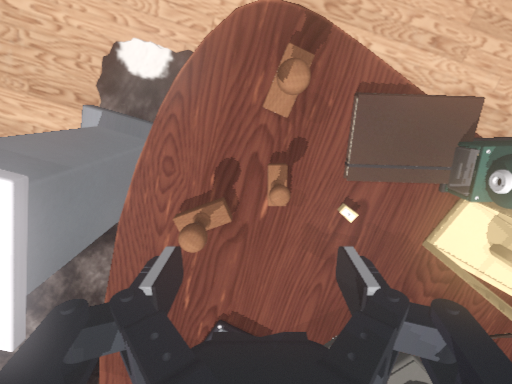

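The wrist view agrees: target stamp at pixel (278,185) measures 55×25 mm and 66 mm high, at (0.496, 0.257). The two larger stamps are at (289,80) and (201,223), and the sharpener is at (348,213).

```bash
python3 - <<'E'
from h import *
for n in("w1","top"):
    X=cloud(load(n));m=(abs(X[...,0]-.496)<.03)&(abs(X[...,1]-.257)<.03)
    for a,b in((.035,.05),(.05,.06),(.06,.075)):
        k=m&(X[...,2]>a)&(X[...,2]<b);P=X[k]
        if len(P)>4: print(n,a,len(P),P.mean(0).round(4),cv2.minEnclosingCircle(P[:,:2].astype(np.float32)*1000))
goal([.496,.2573,.041],16.3)
E
```

```text
w1 0.05 59 [0.4925 0.2638 0.0571] ((496.2114562988281, 256.9814147949219), 12.374443054199219)
w1 0.06 305 [0.4957 0.2578 0.0637] ((496.49871826171875, 256.949951171875), 11.844559669494629)
top 0.05 9 [0.4949 0.2539 0.0581] ((497.26910400390625, 257.74530029296875), 12.288969993591309)
top 0.06 45 [0.4961 0.2564 0.0641] ((496.5570068359375, 256.3304138183594), 11.530130386352539)
t 1.27 delta [-0.0169, 0.0229, 0.1792] turn [-0.0002, -0.0003, -0.003] F [-0.44, -0.53, -0.31] q [-0.81, 0.16, 0.23, 1.73, -0.04, 1.26, -0.29]
```

Converted, 0.176 m / 0.6 = 0.2933, 0.05 m / 0.6 = 0.0833, -0.003 rad / 4 = -0.0008.

>>> {"name": "move_arm", "arguments": {"plan": [{"delta_pos": [-0.0283,0.0388,0.0833],"turn": [0,0,-0.0008],"fingers": 0},{"delta_pos": [-0.0283,0.0388,0.15],"turn": [0,0,-0.0008],"fingers": 0},{"delta_pos": [-0.0283,0.0388,0.2],"turn": [0,0,-0.0008],"fingers": 0},{"delta_pos": [-0.0283,0.0388,0.2417],"turn": [0,0,-0.0008],"fingers": 0},{"delta_pos": [-0.0283,0.0388,0.275],"turn": [0,0,-0.0008],"fingers": 0},{"delta_pos": [-0.0283,0.0388,0.2933],"turn": [0,0,-0.0008],"fingers": 0},{"delta_pos": [-0.0283,0.0388,0.2933],"turn": [0,0,-0.0008],"fingers": 0},{"delta_pos": [-0.0283,0.0388,0.2933],"turn": [0,0,-0.0008],"fingers": 0},{"delta_pos": [-0.0283,0.0388,0.2933],"turn": [0,0,-0.0008],"fingers": 0}]}}

```text
clock: 2.4
position: [0.4976, 0.2563, 0.0452]
ee_rot: [0.601, 0.799, 0.001, 0.0]
ft_force: [0.4, 1.3, -0.1]
grip_width: 1.006
grasp_force: 0.0
```

>>> {"name": "move_arm", "arguments": {"plan": [{"delta_pos": [0,0,0],"fingers": 0.3},{"delta_pos": [0,0,0],"fingers": 0.5},{"delta_pos": [0,0,0],"fingers": 0.62},{"delta_pos": [0,0,0],"fingers": 0.7},{"delta_pos": [0,0,0],"fingers": 0.8},{"delta_pos": [0,0,0],"fingers": 1},{"delta_pos": [0,0,0],"fingers": 1},{"delta_pos": [0,0,0],"fingers": 1}], "force": 60}}

```text
validation failed for argument at $.pl...
```

```bash
python3 - <<'E'
from h import *
goal([.4965,.257,.044],16.3)
E
```

```text
t 2.4 delta [0.001, -0.0009, 0.0012] turn [0.0014, -0.0006, -0.0024] F [0.44, 1.26, -0.05] q [-0.75, 0.39, 0.23, 1.85, -0.11, 0.91, -0.19]
```

Converted, -0.001 m / 0.6 = -0.0017.

>>> {"name": "move_arm", "arguments": {"plan": [{"delta_pos": [0.0017,-0.0017,0.0017],"turn": [0,0,0],"fingers": 0.3},{"delta_pos": [0.0017,-0.0017,0.0017],"turn": [0,0,0],"fingers": 0.5},{"delta_pos": [0.0017,-0.0017,0.0017],"turn": [0,0,0],"fingers": 0.62},{"delta_pos": [0.0017,-0.0017,0.0017],"turn": [0,0,0],"fingers": 0.7},{"delta_pos": [0.0017,-0.0017,0.0017],"turn": [0,0,0],"fingers": 0.8},{"delta_pos": [0.0017,-0.0017,0.0017],"turn": [0,0,0],"fingers": 1},{"delta_pos": [0.0017,-0.0017,0.0017],"turn": [0,0,0],"fingers": 1},{"delta_pos": [0.0017,-0.0017,0.0017],"turn": [0,0,0],"fingers": 1}], "force": 60}}

```text
clock: 3.4
position: [0.4961, 0.2567, 0.0435]
ee_rot: [0.601, 0.799, 0.0, 0.0]
ft_force: [-0.1, -1.0, 2.7]
grip_width: 0.248
grasp_force: 58.6
```

```bash
python3 - <<'E'
from h import *
goal([.4965,.257,.044],16.3)
E
```

```text
t 3.4 delta [0.0002, 0.0005, -0.0005] turn [0.0004, -0.0002, -0.0025] F [-0.14, -1.01, 2.73] q [-0.75, 0.39, 0.23, 1.85, -0.11, 0.91, -0.19]
```

Converted, -0.13 m / 0.6 = -0.2167, -0.12 m / 0.6 = -0.2.

>>> {"name": "move_arm", "arguments": {"plan": [{"delta_pos": [0,0,-0.0167],"turn": [0,0,0],"fingers": 1},{"delta_pos": [0,0,-0.05],"turn": [0,0,0],"fingers": 1},{"delta_pos": [0,0,-0.1],"turn": [0,0,0],"fingers": 1},{"delta_pos": [0,0,-0.1667],"turn": [0,0,0],"fingers": 1},{"delta_pos": [0,0,-0.2],"turn": [0,0,0],"fingers": 1},{"delta_pos": [0,0,-0.2167],"turn": [0,0,0],"fingers": 1},{"delta_pos": [0,0,-0.2167],"turn": [0,0,0],"fingers": 1}], "force": 80}}

```text
clock: 4.28
position: [0.496, 0.2567, 0.1735]
ee_rot: [0.601, 0.799, 0.0, 0.0]
ft_force: [0.5, 0.4, -0.3]
grip_width: 0.237
grasp_force: 78.1
```

```bash
python3 - <<'E'
from h import *
goal([.45,.06,.175],-16)
E
```

```text
t 4.28 delta [-0.1761, -0.0989, -0.0016] turn [0.0004, -0.0004, 0.5613] F [0.46, 0.41, -0.32] q [-0.77, 0.23, 0.25, 1.74, -0.06, 1.17, -0.23]
```

Converted, -0.176 m / 0.6 = -0.2933, -0.17 m / 0.6 = -0.2833, 0.06 rad / 4 = 0.015.

>>> {"name": "move_arm", "arguments": {"plan": [{"delta_pos": [-0.0333,-0.0183,0],"turn": [0,0,0.015],"fingers": 1},{"delta_pos": [-0.0833,-0.0467,0],"turn": [0,0,0.04],"fingers": 1},{"delta_pos": [-0.1417,-0.08,0],"turn": [0,0,0.0675],"fingers": 1},{"delta_pos": [-0.2,-0.1117,0],"turn": [0,0,0.095],"fingers": 1},{"delta_pos": [-0.25,-0.14,-0.0017],"turn": [0,0,0.12],"fingers": 1},{"delta_pos": [-0.2833,-0.1583,-0.0017],"turn": [0,0,0.135],"fingers": 1},{"delta_pos": [-0.2933,-0.165,-0.0033],"turn": [0,0,0.1403],"fingers": 1},{"delta_pos": [-0.2933,-0.165,-0.0033],"turn": [0,0,0.1403],"fingers": 1},{"delta_pos": [-0.2933,-0.165,-0.0033],"turn": [0,0,0.1403],"fingers": 1}]}}

```text
clock: 5.4
position: [0.45, 0.0611, 0.1752]
ee_rot: [0.798, 0.603, 0.0, -0.0]
ft_force: [0.3, -0.3, -0.3]
grip_width: 0.237
grasp_force: 78.2
```

```bash
python3 - <<'E'
from h import *
from workcell import camera
c=wrist("w2");X=blobs(c)
s=camera("scene");np.savez("s2.npz",**s);t=camera("top");np.savez("t2.npz",**t)
Y=cloud(s);m=(abs(Y[...,0]-.45)<.05)&(abs(Y[...,1]-.06)<.06)&(Y[...,2]>.1)&(Y[...,2]<.25)
v,u=np.nonzero(m);a,b=int(v.mean()),int(u.mean());print(a,b,Y[m][:,2].min())
k=cv2.resize(s["color"][a-45:a+45,b-60:b+60,::-1],(520,390),interpolation=cv2.INTER_CUBIC)
cv2.imwrite("pics/v2.png",cv2.resize(np.hstack([cv2.resize(c["color"][...,::-1],(520,390)),k]),(800,300)))
E
```

```text
pos [0.45   0.0611 0.1752] cam [0.471 0.138 0.307] axis [-0.08 -0.3  -0.95]
3707 uv 185.0 73.0 [412.9 183.8  73.4  33.5  36.8] z [0.0231 0.0859] [138.  96.  71.]
5657 uv 488.0 142.0 [688.7  53.4 168.6  63.   84.1] z [0.0314 0.0499] [85. 81. 76.]
10636 uv 295.0 243.0 [488.5  -2.  190.6  98.4 -43.7] z [0.1474 0.1974] [134. 115. 102.]
4707 uv 23.0 321.0 [ 97.1 -44.2 220.9  90.9  58.3] z [0.0115 0.0195] [204. 197. 186.]
6697 uv 476.0 310.0 [ 656.2 -145.   107.4   78.5  -73.3] z [0.0597 0.0904] [151. 148. 147.]
157 210 0.13306933891525044
```

View pics/v2.png

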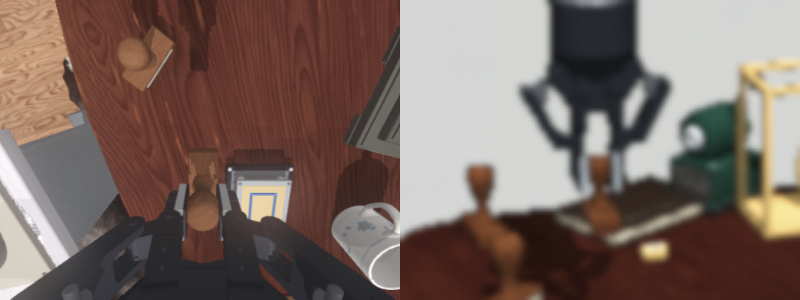

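The picture shows the stamp upright between the pads, at (204,190) in the left half, with the bed and blue frame at (262,205) and the mug at (365,240). Next I'll measure the frame and the held block.

```bash
python3 - <<'E'
from h import *
# blue frame: top (initial), scene (initial), top now
for n in("top","scene","t2","s2"):
    c=load(n);X=cloud(c);near=(abs(X[...,0]-.507)<.07)&(abs(X[...,1]+.062)<.08)
    hsv=cv2.cvtColor(c["color"],cv2.COLOR_RGB2HSV)
    bad=near&(X[...,2]>.03)
    yel=bad&(hsv[...,0]>15)&(hsv[...,0]<35)&(hsv[...,1]>60)
    # plate top face points
    for nm,m in(("plate",bad),("yellow",ndimage.binary_closing(yel,iterations=2))):
        v,u=np.nonzero(m);P=np.array([ray(c,a,b,.038) for a,b in zip(u,v)]);print(n,nm,len(P),rect(P),"cen",P.mean(0).round(4),"z",np.nanmedian(X[m][:,2]).round(4))
    lab=c["color"].astype(int);bl=(lab[...,2]-lab[...,0]>-15)&cv2.dilate(yel.astype(np.uint8),np.ones((3,3))).astype(bool)
    yy=ndimage.binary_fill_holes(yel|bl)
    v,u=np.nonzero(bl&ndimage.binary_erosion(yy,iterations=2));
    if len(u)>5: P=np.array([ray(c,a,b,.038) for a,b in zip(u,v)]);print(n,"blue",len(P),rect(P))
# held block in wrist view
c=load("w2");X=cloud(c);m=(X[...,2]>.135)&(X[...,2]<.154)&(abs(X[...,0]-.45)<.04)&(abs(X[...,1]-.06)<.04)
hsv=cv2.cvtColor(c["color"],cv2.COLOR_RGB2HSV);m&=(hsv[...,1]>70)
P=X[m];print("block",len(P),rect(P),np.percentile(P[:,2],[5,50,95]).round(4))
A=np.c_[P[:,:2]-P[:,:2].mean(0),np.ones(len(P))];print("slope",np.degrees(np.linalg.lstsq(A,P[:,2],rcond=None)[0][:2]).round(2))
m=(X[...,2]>.16)&(hsv[...,1]>70)&(abs(X[...,0]-.45)<.04)&(abs(X[...,1]-.06)<.04);print("knob",cv2.minEnclosingCircle(X[m][:,:2].astype(np.float32)*1000),X[m][:,2].max())
hsvy=(hsv[...,0]>15)&(hsv[...,0]<35)&(hsv[...,1]>60)&(X[...,2]>.03)&(X[...,2]<.045)
print("wrist yellow",rect(X[hsvy]),np.median(X[hsvy][:,2]))
E
```

```text
top plate 914 [572.3 -54.6 244.9 125.6   7.3] cen [ 0.5119 -0.06    0.038 ] z 0.0389
top yellow 538 [504.9 -63.2  88.   58.7  73. ] cen [ 0.5048 -0.0628  0.038 ] z 0.039
scene plate 519 [1008.   735.1 2025.7  102.1   57.9] cen [ 0.5307 -0.0287  0.038 ] z 0.0398
scene yellow 307 [507.8 -58.6  94.   60.6  74.3] cen [ 0.5073 -0.0603  0.038 ] z 0.0402
scene blue 6 [487.8 -66.7  32.7   2.2  74.3]
t2 plate 996 [557.4 -22.7 259.  134.9  33.1] cen [ 0.5136 -0.053   0.038 ] z 0.0393
t2 yellow 558 [505.6 -64.4  90.   60.3  73.7] cen [ 0.5051 -0.0645  0.038 ] z 0.0391
s2 plate 1219 [2081.8 2893.  6834.8  337.8   63.1] cen [1.4844 1.8823 0.038 ] z 0.4481
s2 yellow 651 [1644.8 2201.6 5160.5  165.6   62.7] cen [1.4233 1.7556 0.038 ] z 0.4815
block 1846 [452.6  69.3  39.1  25.1  74. ] [0.1424 0.1486 0.1521]
slope [-1.33 -7.05]
knob ((454.47344970703125, 60.877410888671875), 39.64242172241211) 0.2532571442489538
wrist yellow [568.9 -65.7 184.6  60.9 -16.7] 0.03835945960515033
```

```bash
python3 - <<'E'
from h import *
goal([.415,-.02,.175],-16)
E
```

```text
t 5.55 delta [-0.0872, -0.0115, 0.0002] turn [-0.0001, 0.0002, 0.0019] F [-0.17, 0.27, -1.14] q [-0.64, -0.01, 0.41, 2.0, 0.0, 1.15, -0.51]
```

Converted, -0.087 m / 0.6 = -0.145, -0.02 m / 0.6 = -0.0333.

>>> {"name": "move_arm", "arguments": {"plan": [{"delta_pos": [-0.0333,-0.005,0],"turn": [0,0,0],"fingers": 1},{"delta_pos": [-0.075,-0.01,0],"turn": [0,0,0],"fingers": 1},{"delta_pos": [-0.1167,-0.015,0],"turn": [0,0,0],"fingers": 1},{"delta_pos": [-0.145,-0.0183,0],"turn": [0,0,0],"fingers": 1},{"delta_pos": [-0.145,-0.0183,0],"turn": [0,0,0],"fingers": 1},{"delta_pos": [-0.145,-0.0183,0],"turn": [0,0,0],"fingers": 1}]}}

```text
clock: 6.3
position: [0.4155, -0.0201, 0.1754]
ee_rot: [0.798, 0.602, 0.0, -0.0]
ft_force: [0.1, -0.5, -1.0]
grip_width: 0.238
grasp_force: 78.2
```

```bash
python3 - <<'E'
from h import *
c=wrist("w3");X=cloud(c);hsv=cv2.cvtColor(c["color"],cv2.COLOR_RGB2HSV)
near=(abs(X[...,0]-.507)<.07)&(abs(X[...,1]+.062)<.08)&(X[...,2]>.032)&(X[...,2]<.044)
print("plate",rect(X[near]),np.median(X[near][:,2]))
hull=cv2.convexHull(np.argwhere(near)[:,::-1].astype(np.int32));q=np.zeros(near.shape,np.uint8);cv2.fillConvexPoly(q,hull,1)
C=c["color"].astype(int);blue=(q>0)&(C[...,2]>C[...,0]+10)&(hsv[...,1]>50)
L,k=ndimage.label(blue,np.ones((3,3)));s=ndimage.sum(blue,L,range(1,k+1));print(s)
b=L==1+np.argmax(s);v,u=np.nonzero(b);P=np.array([ray(c,x,y,.038) for x,y in zip(u,v)]);print("blue",len(P),rect(P))
y=near&(hsv[...,0]>15)&(hsv[...,0]<35)&(hsv[...,1]>60);print("yellow",rect(X[y]))
o=(X[...,2]>.125)&(X[...,2]<.16)&(hsv[...,1]>90)&(abs(X[...,0]-.415)<.04)&(abs(X[...,1]+.02)<.04)
P=X[o];d=np.array([np.cos(np.radians(74)),np.sin(np.radians(74))])
tt=(P[:,:2]-[.415,-.02])@d
for a in np.arange(-.03,.032,.004):
    k=abs(tt-a)<.002
    if k.sum()>5: print(a.round(3),k.sum(),P[k][:,2].max().round(4),np.median(P[k][:,2]).round(4))
cv2.imwrite("pics/w3c.png",np.hstack([cv2.resize(c["color"][60:340,100:480,::-1],(570,420)),cv2.resize(blue[::2,::2].astype(np.uint8)*255,(230,420))[...,None].repeat(3,2)]))
E
```

```text
pos [ 0.4155 -0.0201  0.1754] cam [0.437 0.057 0.307] axis [-0.08 -0.3  -0.95]
plate [506.  -63.4 107.3  78.3  74.1] 0.038361706395946375
[519.]
blue 519 [505.9 -64.   69.2  38.3  74. ]
yellow [505.8 -63.4  91.4  61.6  74. ]
-0.01 21 0.1501 0.1489
-0.006 62 0.1516 0.1489
-0.002 69 0.1589 0.1498
0.002 148 0.1599 0.1512
0.006 314 0.1598 0.1519
0.01 248 0.1529 0.149
0.014 222 0.1502 0.1489
0.018 232 0.1507 0.1489
0.022 232 0.1508 0.1489
0.026 391 0.1511 0.1481
0.03 34 0.1478 0.1426
```

View pics/w3c.png

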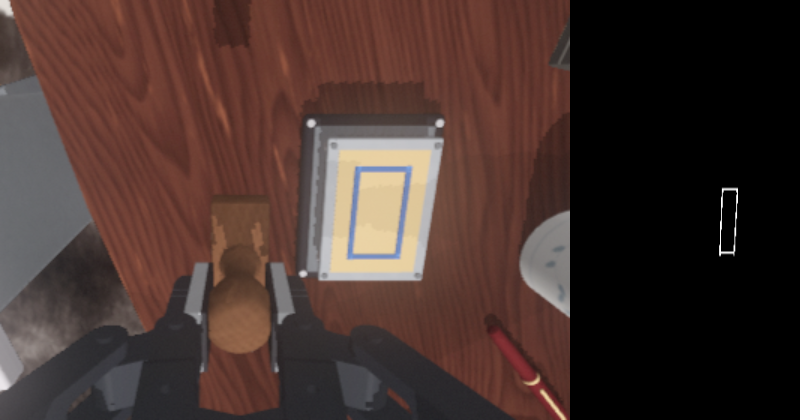

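The plate centre is (0.506, -0.0634) with its long side at 74.1°. Its measured size of 107×78 mm and height of 38 mm match the description. The held block is level, so I'll move over the frame, staying low.

```bash
python3 - <<'E'
from h import *
goal([.506,-.0634,.105],-15.9)
E
```

```text
t 6.35 delta [-0.017, 0.0989, 0.0704] turn [0.0002, -0.0002, -0.0005] F [0.6, -0.06, -0.88] q [-0.56, -0.12, 0.48, 2.09, 0.06, 1.16, -0.39]
```

>>> {"name": "move_arm", "arguments": {"plan": [{"delta_pos": [0,0,0.025],"turn": [0,0,0],"fingers": 1},{"delta_pos": [0,0.0083,0.0583],"turn": [0,0,0],"fingers": 1},{"delta_pos": [-0.005,0.0417,0.0833],"turn": [0,0,0],"fingers": 1},{"delta_pos": [-0.0133,0.0833,0.0833],"turn": [0,0,0],"fingers": 1},{"delta_pos": [-0.0233,0.1333,0.0917],"turn": [0,0,0],"fingers": 1},{"delta_pos": [-0.0283,0.1583,0.1083],"turn": [0,0,0],"fingers": 1},{"delta_pos": [-0.0283,0.165,0.1167],"turn": [0,0,0],"fingers": 1},{"delta_pos": [-0.0283,0.165,0.1167],"turn": [0,0,0],"fingers": 1},{"delta_pos": [-0.0283,0.165,0.1167],"turn": [0,0,0],"fingers": 1}], "force": 100}}

```text
clock: 7.48
position: [0.5054, -0.0638, 0.1053]
ee_rot: [0.798, 0.602, 0.0, -0.0]
ft_force: [0.4, 0.0, -0.4]
grip_width: 0.234
grasp_force: 97.7
```

```bash
python3 - <<'E'
from h import *
goal([.506,-.0634,.0835],-15.9)
c=wrist("w4");X=cloud(c);hsv=cv2.cvtColor(c["color"],cv2.COLOR_RGB2HSV)
C=c["color"].astype(int)
blue=(C[...,2]>C[...,0]+10)&(hsv[...,1]>50)&(abs(X[...,0]-.506)<.07)&(abs(X[...,1]+.0634)<.08)&(X[...,2]>.03)&(X[...,2]<.045)
d=np.array([np.cos(np.radians(74.1)),np.sin(np.radians(74.1))]);e=np.array([d[1],-d[0]])
def loc(P): w=P[:,:2]-[.506,-.0634]; return w@d,w@e
if blue.sum()>10: a,b=loc(X[blue]);print("blue long",a.min(),a.max(),"short",b.min(),b.max(),blue.sum())
m=(X[...,2]>.066)&(X[...,2]<.082)&(hsv[...,1]>90)&(abs(X[...,0]-.506)<.05)&(abs(X[...,1]+.0634)<.05)
a,b=loc(X[m]);print("block",m.sum(),np.percentile(a,[1,99]),np.percentile(b,[1,99]),np.median(X[m][:,2]));k=a>.012;print(np.percentile(b[k],[1,99]),rect(X[m][k]))
E
```

```text
t 7.47 delta [0.0005, 0.0005, 0.0218] turn [-0.0002, -0.0004, -0.001] F [0.41, 0.04, -0.44] q [-0.47, 0.22, 0.57, 1.95, -0.14, 1.01, -0.12]
pos [ 0.5054 -0.0638  0.1053] cam [0.527 0.013 0.237] axis [-0.09 -0.3  -0.95]
blue long -0.019581420417078395 0.03436464562966505 short -0.019374458346722457 0.018700032171558575 669
block 1463 [-0.00893122  0.02715072] [-0.01206961  0.01116953] 0.07876825250157675
[-0.01213082  0.01123038] [511.  -44.3  23.7  15.6 -16.2]
```

Converted, 0.0275 m / 0.6 = 0.0458, 0.013 m / 0.6 = 0.0217.

>>> {"name": "move_arm", "arguments": {"plan": [{"delta_pos": [0.0008,0.0008,0.01],"turn": [0,0,0],"fingers": 1},{"delta_pos": [0.0008,0.0008,0.0217],"turn": [0,0,0],"fingers": 1},{"delta_pos": [0.0008,0.0008,0.03],"turn": [0,0,0],"fingers": 1},{"delta_pos": [0.0008,0.0008,0.0342],"turn": [0,0,0],"fingers": 1},{"delta_pos": [0.0008,0.0008,0.0367],"turn": [0,0,0],"fingers": 1},{"delta_pos": [0.0008,0.0008,0.0392],"turn": [0,0,0],"fingers": 1},{"delta_pos": [0.0008,0.0008,0.0417],"turn": [0,0,0],"fingers": 1},{"delta_pos": [0.0008,0.0008,0.0433],"turn": [0,0,0],"fingers": 1},{"delta_pos": [0.0008,0.0008,0.045],"turn": [0,0,0],"fingers": 1},{"delta_pos": [0.0008,0.0008,0.0458],"turn": [0,0,0],"fingers": 1},{"delta_pos": [0.0008,0.0008,0.0458],"turn": [0,0,0],"fingers": 1}]}}

```text
clock: 8.9
position: [0.5066, -0.0639, 0.0779]
ee_rot: [0.799, 0.602, 0.0, 0.0]
ft_force: [-1.1, -0.4, 2.9]
grip_width: 0.233
grasp_force: 98.1
```

Converted, 0.001 m / 0.6 = 0.0017, 0.0005 m / 0.6 = 0.0008.

>>> {"name": "move_arm", "arguments": {"plan": [{"delta_pos": [0,0,0.0008],"turn": [0,0,0],"fingers": 1},{"delta_pos": [0,0,0.0017],"turn": [0,0,0],"fingers": 1},{"delta_pos": [0,0,0.0017],"turn": [0,0,0],"fingers": 1}]}}

```text
clock: 9.28
position: [0.5065, -0.0639, 0.0768]
ee_rot: [0.799, 0.602, 0.0, 0.0]
ft_force: [-0.3, 0.0, 3.9]
grip_width: 0.232
grasp_force: 98.1
```

```bash
cat > st.py <<'E'
from workcell import get_obs
import numpy as np
from h import Ro
o=get_obs();R=Ro.from_quat(o["ee_rot"]).as_matrix()
print(round(float(o["clock"]),2),np.round(o["position"],4),"F",np.round(o["ft_force"],2),"T",np.round(o["torque"],3),"tilt deg",np.degrees(R[:2,2]).round(2),o["grip_width"])
E
python3 st.py
```

```text
9.28 [ 0.5065 -0.0639  0.0768] F [-0.34  0.01  3.91] T [ 0.033 -0.04   0.017] tilt deg [0.01 0.  ] 0.23235057546849322
```

Converted, 0.001 m / 0.6 = 0.0017, 0.0005 m / 0.6 = 0.0008.

>>> {"name": "move_arm", "arguments": {"plan": [{"delta_pos": [0,0,0.0008],"turn": [0,0,0],"fingers": 1},{"delta_pos": [0,0,0.0017],"turn": [0,0,0],"fingers": 1},{"delta_pos": [0,0,0.0017],"turn": [0,0,0],"fingers": 1}]}}

```text
clock: 9.65
position: [0.5065, -0.0639, 0.0758]
ee_rot: [0.799, 0.602, 0.0, 0.0]
ft_force: [0.8, -0.3, 4.8]
grip_width: 0.235
grasp_force: 98.2
```

Converted, 0.001 m / 0.6 = 0.0017, 0.0005 m / 0.6 = 0.0008.

>>> {"name": "move_arm", "arguments": {"plan": [{"delta_pos": [0,0,0.0008],"turn": [0,0,0],"fingers": 1},{"delta_pos": [0,0,0.0017],"turn": [0,0,0],"fingers": 1},{"delta_pos": [0,0,0.0017],"turn": [0,0,0],"fingers": 1}]}}

```text
clock: 10.02
position: [0.5065, -0.0639, 0.0748]
ee_rot: [0.799, 0.602, 0.0, 0.0]
ft_force: [-0.0, -0.4, 4.8]
grip_width: 0.238
grasp_force: 98.2
```

Converted, 0.001 m / 0.6 = 0.0017, 0.0005 m / 0.6 = 0.0008.

>>> {"name": "move_arm", "arguments": {"plan": [{"delta_pos": [0,0,0.0008],"turn": [0,0,0],"fingers": 1},{"delta_pos": [0,0,0.0017],"turn": [0,0,0],"fingers": 1},{"delta_pos": [0,0,0.0017],"turn": [0,0,0],"fingers": 1}]}}

```text
clock: 10.4
position: [0.5065, -0.0639, 0.0738]
ee_rot: [0.799, 0.602, 0.0, 0.0]
ft_force: [0.6, 0.9, 5.5]
grip_width: 0.233
grasp_force: 98.3
```

Converted, 0.001 m / 0.6 = 0.0017, 0.0005 m / 0.6 = 0.0008.

>>> {"name": "move_arm", "arguments": {"plan": [{"delta_pos": [0,0,0.0008],"turn": [0,0,0],"fingers": 1},{"delta_pos": [0,0,0.0017],"turn": [0,0,0],"fingers": 1},{"delta_pos": [0,0,0.0017],"turn": [0,0,0],"fingers": 1}]}}

```text
clock: 10.78
position: [0.5064, -0.0639, 0.0728]
ee_rot: [0.799, 0.602, 0.0, -0.0]
ft_force: [1.3, -0.5, 5.5]
grip_width: 0.232
grasp_force: 98.3
```

Converted, 0.001 m / 0.6 = 0.0017, 0.0005 m / 0.6 = 0.0008.

>>> {"name": "move_arm", "arguments": {"plan": [{"delta_pos": [0,0,0.0008],"turn": [0,0,0],"fingers": 1},{"delta_pos": [0,0,0.0017],"turn": [0,0,0],"fingers": 1},{"delta_pos": [0,0,0.0017],"turn": [0,0,0],"fingers": 1}]}}

```text
clock: 11.15
position: [0.5065, -0.0639, 0.0719]
ee_rot: [0.799, 0.602, 0.0, 0.0]
ft_force: [0.3, -0.5, 6.3]
grip_width: 0.235
grasp_force: 98.3
```

```bash
python3 st.py
```

```text
11.15 [ 0.5065 -0.0639  0.0719] F [ 0.28 -0.54  6.28] T [-0.043 -0.036  0.002] tilt deg [0.01 0.  ] 0.23501401011749287
```

>>> {"name": "move_arm", "arguments": {"plan": [{"delta_pos": [0,0,0.0008],"turn": [0,0,0],"fingers": 1},{"delta_pos": [0,0,0.0017],"turn": [0,0,0],"fingers": 1},{"delta_pos": [0,0,0.0017],"turn": [0,0,0],"fingers": 1}]}}

```text
clock: 11.52
position: [0.5068, -0.0638, 0.0714]
ee_rot: [0.799, 0.602, 0.0, 0.0]
ft_force: [-0.7, -0.1, 12.3]
grip_width: 0.234
grasp_force: 98.7
```

Converted, 0.00025 m / 0.6 = 0.0004.

>>> {"name": "move_arm", "arguments": {"plan": [{"delta_pos": [0,0,0.0004],"turn": [0,0,0],"fingers": 1},{"delta_pos": [0,0,0.0004],"turn": [0,0,0],"fingers": 1}]}}

```text
clock: 11.78
position: [0.5069, -0.0638, 0.0713]
ee_rot: [0.799, 0.602, 0.001, 0.0]
ft_force: [-2.5, -0.3, 14.2]
grip_width: 0.23
grasp_force: 98.9
```

```bash
python3 st.py
```

```text
11.78 [ 0.5069 -0.0638  0.0713] F [-2.46 -0.3  14.17] T [0.084 0.449 0.016] tilt deg [0.05 0.03] 0.23038142632629363
```

Converted, 0.0001 m / 0.6 = 0.0002.

>>> {"name": "move_arm", "arguments": {"plan": [{"delta_pos": [0,0,0.0002],"turn": [0,0,0],"fingers": 1},{"delta_pos": [0,0,0.0002],"turn": [0,0,0],"fingers": 1}]}}

```text
clock: 12.02
position: [0.5069, -0.0638, 0.0713]
ee_rot: [0.799, 0.602, 0.001, 0.0]
ft_force: [-2.0, 0.6, 15.0]
grip_width: 0.23
grasp_force: 99.0
```

```bash
python3 st.py; python3 - <<'E'
from h import *
c=wrist("w5");X=cloud(c);hsv=cv2.cvtColor(c["color"],cv2.COLOR_RGB2HSV)
m=(abs(X[...,0]-.506)<.07)&(abs(X[...,1]+.0634)<.08)&(X[...,2]>.02)&(X[...,2]<.035)&(hsv[...,0]>15)&(hsv[...,0]<35)&(hsv[...,1]>60)
P=X[m];A=np.c_[P[:,:2]-P[:,:2].mean(0),np.ones(len(P))];s=np.linalg.lstsq(A,P[:,2],rcond=None)[0];print(len(P),"slope deg",np.degrees(s[:2]).round(2),"z",s[2].round(4))
E
python3 st.py
```

```text
12.03 [ 0.5069 -0.0638  0.0713] F [-2.04  0.61 14.97] T [0.128 0.55  0.035] tilt deg [0.06 0.04] 0.22979258370793598
pos [ 0.5069 -0.0638  0.0713] cam [0.528 0.013 0.203] axis [-0.08 -0.3  -0.95]
1484 slope deg [ 0.18 -0.25] z 0.0283
12.07 [ 0.5069 -0.0638  0.0713] F [-2.34  0.4  15.9 ] T [0.091 0.554 0.024] tilt deg [0.06 0.04] 0.23356022839870788
```

The plate is level within 0.3° and at its stop, 28.3 mm high, with about 15 N on it. I'll hold there for a second.

>>> {"name": "move_arm", "arguments": {"plan": [{"delta_pos": [0,0,0],"turn": [0,0,0],"fingers": 1},{"delta_pos": [0,0,0],"turn": [0,0,0],"fingers": 1},{"delta_pos": [0,0,0],"turn": [0,0,0],"fingers": 1},{"delta_pos": [0,0,0],"turn": [0,0,0],"fingers": 1},{"delta_pos": [0,0,0],"turn": [0,0,0],"fingers": 1}]}}

```text
clock: 12.7
position: [0.5069, -0.0638, 0.0713]
ee_rot: [0.799, 0.602, 0.001, 0.0]
ft_force: [-1.0, 0.7, 15.6]
grip_width: 0.235
grasp_force: 99.0
```

>>> {"name": "move_arm", "arguments": {"plan": [{"delta_pos": [0,0,0],"turn": [0,0,0],"fingers": 1},{"delta_pos": [0,0,0],"turn": [0,0,0],"fingers": 1},{"delta_pos": [0,0,0],"turn": [0,0,0],"fingers": 1},{"delta_pos": [0,0,0],"turn": [0,0,0],"fingers": 1},{"delta_pos": [0,0,0],"turn": [0,0,0],"fingers": 1}]}}

```text
clock: 13.32
position: [0.5069, -0.0638, 0.0713]
ee_rot: [0.799, 0.602, 0.001, 0.0]
ft_force: [-1.9, 0.9, 15.4]
grip_width: 0.235
grasp_force: 99.0
```

```bash
python3 st.py
```

```text
13.32 [ 0.5069 -0.0638  0.0713] F [-1.86  0.91 15.36] T [0.129 0.561 0.051] tilt deg [0.06 0.03] 0.23469856941449604
```

>>> {"name": "move_arm", "arguments": {"plan": [{"delta_pos": [0,0,-0.0017],"turn": [0,0,0],"fingers": 1},{"delta_pos": [0,0,-0.005],"turn": [0,0,0],"fingers": 1},{"delta_pos": [0,0,-0.01],"turn": [0,0,0],"fingers": 1},{"delta_pos": [0,0,-0.015],"turn": [0,0,0],"fingers": 1},{"delta_pos": [0,0,-0.0217],"turn": [0,0,0],"fingers": 1},{"delta_pos": [0,0,-0.0333],"turn": [0,0,0],"fingers": 1},{"delta_pos": [0,0,-0.05],"turn": [0,0,0],"fingers": 1},{"delta_pos": [0,0,-0.075],"turn": [0,0,0],"fingers": 1},{"delta_pos": [0,0,-0.0917],"turn": [0,0,0],"fingers": 1},{"delta_pos": [0,0,-0.0917],"turn": [0,0,0],"fingers": 1}]}}

```text
clock: 14.58
position: [0.507, -0.0638, 0.1265]
ee_rot: [0.799, 0.602, 0.001, 0.0]
ft_force: [-0.8, 0.5, -0.3]
grip_width: 0.232
grasp_force: 97.8
```

```bash
python3 - <<'E'
from h import *
goal([.46,-.2,.14],-6)
c=wrist("w6");X=cloud(c);hsv=cv2.cvtColor(c["color"],cv2.COLOR_RGB2HSV)
d=np.array([np.cos(np.radians(74.1)),np.sin(np.radians(74.1))])
m=(X[...,2]>.085)&(X[...,2]<.108)&(hsv[...,1]>90)&(abs(X[...,0]-.506)<.04)&(abs(X[...,1]+.0634)<.04)
P=X[m];tt=(P[:,:2]-[.506,-.0634])@d
for a in(-.006,.014,.018,.022):
    k=abs(tt-a)<.002;print(a,k.sum(),np.median(P[k][:,2]).round(4))
k=tt>.012;print(rect(P[k]))
# tray from the initial views: rim contour, rays at rim height
for n in("top","scene"):
    c=load(n);X=cloud(c);hsv=cv2.cvtColor(c["color"],cv2.COLOR_RGB2HSV)
    q=(abs(X[...,0]-.514)<.06)&(abs(X[...,1]+.338)<.07)&(hsv[...,1]>90)&(X[...,2]>.007)
    v,u=np.nonzero(q);P=np.array([ray(c,x,y,.011) for x,y in zip(u,v)]);print(n,rect(P),rect(X[q]))
E
```

```text
t 14.57 delta [-0.1439, -0.0077, -0.0137] turn [0.0018, -0.0008, -0.1742] F [-0.85, 0.47, -0.3] q [-0.48, 0.19, 0.57, 1.93, -0.12, 1.05, -0.13]
pos [ 0.507  -0.0638  0.1265] cam [0.528 0.013 0.258] axis [-0.08 -0.3  -0.95]
-0.006 60 0.1
0.014 213 0.0999
0.018 222 0.0998
0.022 229 0.0999
[512.7 -44.6  23.8  15.9 -17.1]
top [ 515.3 -347.1  106.1   60.2  -80. ] [ 515.8 -348.1  107.    60.4  -80. ]
scene [ 513.  -342.5   91.1   57.8  -86.2] [ 514.9 -340.8   87.4   54.8  -87.1]
```

```bash
python3 - <<'E'
from h import *
goal([.43,-.29,.15],3)
E
```

```text
t 14.62 delta [-0.2386, -0.0113, -0.0244] turn [0.0007, -0.0004, -0.3312] F [-0.92, 0.16, -0.19] q [-0.48, 0.2, 0.57, 1.93, -0.12, 1.05, -0.13]
```

Converted, -0.239 m / 0.6 = -0.3983, -0.235 m / 0.6 = -0.3917, -0.13 rad / 4 = -0.0325.

>>> {"name": "move_arm", "arguments": {"plan": [{"delta_pos": [-0.0333,-0.0083,-0.025],"turn": [0,0,-0.005],"fingers": 1},{"delta_pos": [-0.0917,-0.0183,-0.04],"turn": [0,0,-0.0175],"fingers": 1},{"delta_pos": [-0.1583,-0.0183,-0.04],"turn": [0,0,-0.0325],"fingers": 1},{"delta_pos": [-0.2333,-0.0183,-0.04],"turn": [0,0,-0.05],"fingers": 1},{"delta_pos": [-0.3,-0.0183,-0.04],"turn": [0,0,-0.065],"fingers": 1},{"delta_pos": [-0.3583,-0.0183,-0.04],"turn": [0,0,-0.0775],"fingers": 1},{"delta_pos": [-0.3917,-0.0183,-0.04],"turn": [0,0,-0.0825],"fingers": 1},{"delta_pos": [-0.3983,-0.0183,-0.04],"turn": [0,0,-0.0828],"fingers": 1},{"delta_pos": [-0.3983,-0.0183,-0.04],"turn": [0,0,-0.0828],"fingers": 1},{"delta_pos": [-0.3983,-0.0183,-0.04],"turn": [0,0,-0.0828],"fingers": 1}]}}

```text
clock: 15.88
position: [0.4305, -0.2894, 0.1493]
ee_rot: [0.688, 0.726, 0.0, -0.0]
ft_force: [0.8, -0.0, -0.1]
grip_width: 0.233
grasp_force: 97.8
```

```bash
python3 - <<'E'
from h import *
c=wrist("w7");X=cloud(c);hsv=cv2.cvtColor(c["color"],cv2.COLOR_RGB2HSV)
near=(abs(X[...,0]-.514)<.06)&(abs(X[...,1]+.338)<.07)
q=near&(X[...,2]>.006)&(X[...,2]<.016);print("rim",rect(X[q]),np.percentile(X[q][:,2],[50,95]).round(4))
h=X[q&(X[...,2]>.0095)];print(rect(h))
cv2.imwrite("pics/w7c.png",cv2.resize(c["color"][...,::-1],(640,480)))
E
```

```text
pos [ 0.4305 -0.2894  0.1493] cam [ 0.426 -0.21   0.281] axis [ 0.02 -0.31 -0.95]
rim [ 514.5 -339.5   84.5   52.2  -86.4] [0.0106 0.0119]
[ 514.5 -339.6   84.4   52.1  -86.4]
```

View pics/w7c.png

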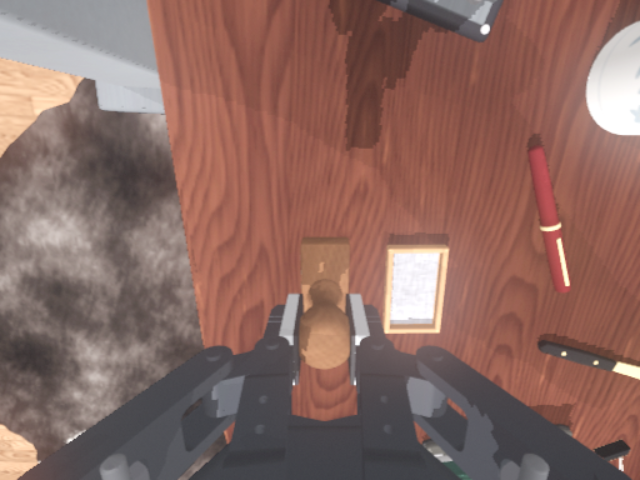

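The wrist view shows the tray at (415,290), clear of the pen at (548,215) and the mug. Its rim measures 84.5×52 mm and 10.6 mm high, which fits, with its centre at (0.5145, -0.3395) and its long side at 93.6°.

```bash
python3 - <<'E'
from h import *
goal([.5145,-.3395,.0485],3.6)
E
```

```text
t 15.93 delta [-0.0544, 0.0812, 0.1008] turn [0.0, -0.0005, -0.0094] F [0.16, -0.01, -0.41] q [-0.14, 0.2, 0.73, 1.89, -0.15, 1.11, 0.69]
```

Converted, 0.085 m / 0.6 = 0.1417, 0.01 m / 0.6 = 0.0167, -0.003 rad / 4 = -0.0008.

>>> {"name": "move_arm", "arguments": {"plan": [{"delta_pos": [-0.02,0.0333,0.0167],"turn": [0,0,-0.0008],"fingers": 1},{"delta_pos": [-0.05,0.075,0.0417],"turn": [0,0,-0.0015],"fingers": 1},{"delta_pos": [-0.0767,0.1167,0.0667],"turn": [0,0,-0.0023],"fingers": 1},{"delta_pos": [-0.09,0.135,0.0917],"turn": [0,0,-0.0023],"fingers": 1},{"delta_pos": [-0.09,0.135,0.1167],"turn": [0,0,-0.0023],"fingers": 1},{"delta_pos": [-0.09,0.135,0.1333],"turn": [0,0,-0.0023],"fingers": 1},{"delta_pos": [-0.09,0.135,0.1417],"turn": [0,0,-0.0023],"fingers": 1},{"delta_pos": [-0.09,0.135,0.1417],"turn": [0,0,-0.0023],"fingers": 1}]}}

```text
clock: 16.92
position: [0.5135, -0.34, 0.0645]
ee_rot: [0.685, 0.728, 0.0, -0.0]
ft_force: [-0.5, 0.2, -0.5]
grip_width: 0.232
grasp_force: 97.8
```

```bash
python3 - <<'E'
from h import *
goal([.5145,-.3395,.0485],3.6)
E
```

```text
t 16.93 delta [0.0004, 0.001, 0.016] turn [0.0001, -0.0004, -0.0018] F [-0.47, 0.2, -0.47] q [0.01, 0.54, 0.65, 1.7, -0.37, 1.03, 0.85]
```

Converted, 0.017 m / 0.6 = 0.0283, 0.001 m / 0.6 = 0.0017.

>>> {"name": "move_arm", "arguments": {"plan": [{"delta_pos": [0,0.0017,0.0067],"turn": [0,0,0],"fingers": 1},{"delta_pos": [0,0.0017,0.015],"turn": [0,0,0],"fingers": 1},{"delta_pos": [0,0.0017,0.0217],"turn": [0,0,0],"fingers": 1},{"delta_pos": [0,0.0017,0.0258],"turn": [0,0,0],"fingers": 1},{"delta_pos": [0,0.0017,0.0283],"turn": [0,0,0],"fingers": 1},{"delta_pos": [0,0.0017,0.0283],"turn": [0,0,0],"fingers": 1}]}}

```text
clock: 17.68
position: [0.5147, -0.3402, 0.0473]
ee_rot: [0.685, 0.728, -0.0, -0.0]
ft_force: [-1.4, 0.4, 0.5]
grip_width: 0.232
grasp_force: 97.8
```

Converted, 0.0005 m / 0.6 = 0.0008.

>>> {"name": "move_arm", "arguments": {"plan": [{"delta_pos": [0,0,0.0008],"turn": [0,0,0],"fingers": 1},{"delta_pos": [0,0,0.0008],"turn": [0,0,0],"fingers": 1}]}}

```text
clock: 17.92
position: [0.5147, -0.3403, 0.047]
ee_rot: [0.685, 0.728, 0.0, 0.0]
ft_force: [0.3, 0.4, 0.5]
grip_width: 0.234
grasp_force: 97.8
```

Converted, 0.0004 m / 0.6 = 0.0007.

>>> {"name": "move_arm", "arguments": {"plan": [{"delta_pos": [0,0,0.0007],"turn": [0,0,0],"fingers": 1},{"delta_pos": [0,0,0.0007],"turn": [0,0,0],"fingers": 1}]}}

```text
clock: 18.18
position: [0.5148, -0.3403, 0.0466]
ee_rot: [0.685, 0.728, 0.0, 0.0]
ft_force: [-0.3, -0.0, -0.3]
grip_width: 0.235
grasp_force: 97.8
```

Converted, 0.0004 m / 0.6 = 0.0007.

>>> {"name": "move_arm", "arguments": {"plan": [{"delta_pos": [0,0,0.0007],"turn": [0,0,0],"fingers": 1},{"delta_pos": [0,0,0.0007],"turn": [0,0,0],"fingers": 1}]}}

```text
clock: 18.42
position: [0.515, -0.3403, 0.0465]
ee_rot: [0.685, 0.728, 0.0, 0.0]
ft_force: [0.0, 0.6, 5.7]
grip_width: 0.235
grasp_force: 98.1
```

The stamp is on the tray floor. I'll release it gently.

Converted, -0.0003 m / 0.6 = -0.0005.

>>> {"name": "move_arm", "arguments": {"plan": [{"delta_pos": [0,0,-0.0005],"turn": [0,0,0],"fingers": 1},{"delta_pos": [0,0,-0.0005],"turn": [0,0,0],"fingers": 0.74},{"delta_pos": [0,0,-0.0005],"turn": [0,0,0],"fingers": 0.7},{"delta_pos": [0,0,-0.0005],"turn": [0,0,0],"fingers": 0.6},{"delta_pos": [0,0,-0.0005],"turn": [0,0,0],"fingers": 0.4},{"delta_pos": [0,0,-0.0005],"turn": [0,0,0],"fingers": 0.2},{"delta_pos": [0,0,-0.0005],"turn": [0,0,0],"fingers": 0},{"delta_pos": [0,0,-0.0005],"turn": [0,0,0],"fingers": 0},{"delta_pos": [0,0,-0.0005],"turn": [0,0,0],"fingers": 0}], "force": 30}}

```text
clock: 19.55
position: [0.5147, -0.3402, 0.0464]
ee_rot: [0.685, 0.728, 0.0, 0.0]
ft_force: [0.1, -1.1, 0.1]
grip_width: 1.003
grasp_force: 0.0
```

Converted, -0.15 m / 0.6 = -0.25, -0.14 m / 0.6 = -0.2333.

>>> {"name": "move_arm", "arguments": {"plan": [{"delta_pos": [0,0,-0.0167],"turn": [0,0,0],"fingers": 0},{"delta_pos": [0,0,-0.05],"turn": [0,0,0],"fingers": 0},{"delta_pos": [0,0,-0.1],"turn": [0,0,0],"fingers": 0},{"delta_pos": [0,0,-0.1667],"turn": [0,0,0],"fingers": 0},{"delta_pos": [0,0,-0.2333],"turn": [0,0,0],"fingers": 0},{"delta_pos": [0.0833,-0.0833,-0.25],"turn": [0,0,0],"fingers": 0},{"delta_pos": [0.0833,-0.0833,-0.25],"turn": [0,0,0],"fingers": 0},{"delta_pos": [0.0833,-0.0833,-0.25],"turn": [0,0,0],"fingers": 0}]}}

```text
clock: 20.55
position: [0.4622, -0.2932, 0.1979]
ee_rot: [0.685, 0.729, 0.001, 0.001]
ft_force: [0.4, -0.7, -0.4]
grip_width: 0.998
grasp_force: 0.0
```

```bash
python3 - <<'E'
from h import *
from workcell import camera
c=wrist("w8");X=cloud(c)
near=(abs(X[...,0]-.514)<.06)&(abs(X[...,1]+.338)<.07);a=near&(X[...,2]>.0165)&(X[...,2]<.026);k=near&(X[...,2]>.055)
print("block",rect(X[a]),np.median(X[a][:,2]),"knob",cv2.minEnclosingCircle(X[k][:,:2].astype(np.float32)*1000),X[k][:,2].max())
t=camera("top");np.savez("t9.npz",**t)
cv2.imwrite("pics/end.png",cv2.resize(np.hstack([c["color"],t["color"]])[...,::-1],(800,300)))
E
```

```text
pos [ 0.4622 -0.2932  0.1979] cam [ 0.456 -0.214  0.329] axis [ 0.02 -0.31 -0.95]
block [ 515.2 -340.1   56.1   25.5  -86.5] 0.019861638038468896 knob ((495.86834716796875, -307.1352844238281), 49.115325927734375) 0.28495554173681725
```

View pics/end.png

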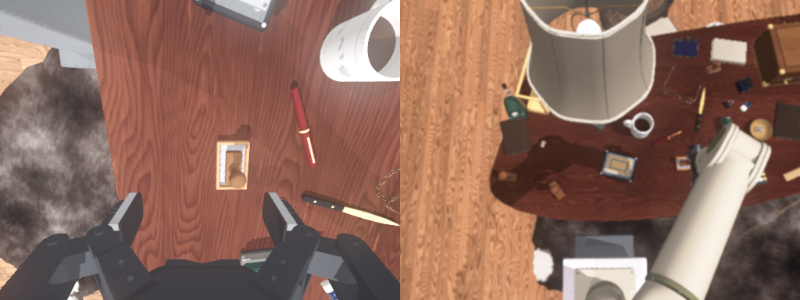

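The stamp stands upright in the tray at (235,165), with its block at (0.515, -0.340), flat and 20 mm high. The mug, pen and sharpener are where they were, and the gripper is clear.

```bash
python3 -c "
from workcell import hand_in
print(hand_in())"
```

```text
the job is handed in; nothing more can be done
None
```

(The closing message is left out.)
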